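# Swap the jar on the glaze scale for the one the test tile asks for

## Robot

A 6-joint arm with a two-finger parallel gripper is mounted at the origin on the work surface. World frame = base frame: x ahead of the robot, y to its left, z up, the work surface at z = 0. Lengths are in m, angles in rad, forces in N, time in s.
With the tool pointing down it reaches from about 0.325 to 0.775 m from the base axis. Payload 5.5 kg.
Tool frame: the origin (TCP) lies between the finger pads; the fingertips stand 22 mm ahead of it and the grasp point (between the pads) lies 3 mm ahead of it (finger_overhang is the distance from the TCP to the fingertips, in m); z points along the fingers, y is the line along which they close (so a half turn about z gives the same grasp; the last joint's range is limited). The gripper opens to 88 mm and grips with 3 to 60 N. Pads are 20 mm wide; open, the fingers measure 115 mm over their backs; the gripper's body (75 mm by 178 mm) begins 61 mm behind the grasp point.
Start: joints at [-1.169, 0.091, 1.231, -0, 1.82, -0.057], TCP at [0.266, -0.538, 0.245] pointing down, gripper open.
Joint ranges: [-2.87, 2.87], [-0.86, 2.18], [0.17, 2.46], [-1.51, 4.65], [0.06, 2.69], [-2.65, 2.65]. Speed limits (rad/s): [2.57, 2.57, 3.01, 3.14, 3.14, 3.14].

## Interface

Orientations are given as a unit quaternion [x, y, z, w].
In Python, from rig import * gives the robot as it stands.
- The arm moves only by the tool carry_out, never from a script. Its argument "motion" is a list of rows, each an object of numbers: "gripper": the finger opening in mm, from 0 to 87.8; "tx", "ty", "tz": the shift along the world's x, y, z in mm; "spin": the turn about the world's z in rad. A call has 1 to 20 rows; each row is the pose to reach, as a shift and turn from the pose commanded when the call began; what a row does not reach only later rows make up. A row lasts 1/12 s, in which the tool goes at most 41.7 mm and 7.16 degrees, less where a joint would pass 70% of its speed; a pose out of reach is approached as far as the arm can. A call with a gripper value outside its range is refused whole. The fingers move at their own pace and stop on an object; "squeeze" is the grip in N (left out, the last holds). Time passes only in rows, so rows that repeat a pose let the fingers close. It gives the time, the measured TCP pose, the force, the opening and the grip force at its end, in the units of the state.
- get_state(): the state, without advancing time (a new reading comes with each control period).
- capture(name): name is "scene" or "top" or "wrist"; returns (picture, depth): 384x512x3 uint8, blue, green, red; 384x512 float32, m along the optical axis (not along the pixel's ray), 0 where there is no reading.
- calibration(name): a dict with "fx", "fy", "cx", "cy" (pixels), "k1" (the pictures are not rectified: a ray, as slopes to the right and down, at radius r is drawn at 1 + k1 r^2 times it, then the intrinsics apply), "eye" and "attitude" of the camera in the world; the wrist camera has in their place "T_tool_cam" (4x4, takes a point from camera to tool coordinates, whose origin is the TCP and whose axes are the flange's). Camera axes: x right, y up, looking along -z (the intrinsics and any distortion apply to the point x, -y, -z); pixel columns grow to the right and rows downward; lengths in m; the calibration is good to about 2 mm. A picture is of the moment at which its call begins: read the wrist's pose just before it. calibration takes no time and is no camera call.
- hand_in(): hands the job in; it is judged then, once.
The state is a dict: "time": time; "q": joint angles; "joint_vel": joint speeds; "tau": joint torques, N m; "ee_pos": TCP position; "tool_rot": TCP orientation; "force": force on the tool from outside, world axes, zero at the start; "moment": the same for the moment, N m; "finger_gap": finger opening in m; "gripper_force": force on a finger pad.
Only numpy, scipy, OpenCV 4.12 (cv2) and the standard library are available. Lean on these libraries where they do the work, as an engineer would, in place of code of your own. Each camera call takes 0.05 s, during which the arm holds its last target. There are 200 camera calls.

## Task

The test tile lying in the yellow frame shows which glaze is to be weighed next: swap the jar of that colour in the rack with the black jar on the scale. The wanted jar must end up standing upright in the middle of the scale's pan, and the black jar upright and flat on the floor of the bay that the wanted one left. You may park a jar upright on the free table in between; keep every jar upright, set it down gently without dropping it or pressing hard on the scale, and leave the other two jars, the tiles and everything else where they are.

Things in the scene. Friction and masses are not known exactly. Their poses are not given: they have to be found in the camera images.
- jar_green: loose closed glaze jar: white cylinder 68 mm in diameter and 76 mm high, with a green label band and a green round screw lid 54 mm in diameter from 78 to 108 mm above its underside (fixed to the jar; the place to grip). 0.25 to 0.5 kg. Origin: centre of the underside, z up; starts in one of the rack's bays
- jar_blue: loose closed glaze jar: white cylinder 68 mm in diameter and 76 mm high, with a blue label band and a blue round screw lid 54 mm in diameter from 78 to 108 mm above its underside (fixed to the jar; the place to grip). 0.25 to 0.5 kg. Origin: centre of the underside, z up; starts in one of the rack's bays
- jar_red: loose closed glaze jar: white cylinder 68 mm in diameter and 76 mm high, with a red label band and a red round screw lid 54 mm in diameter from 78 to 108 mm above its underside (fixed to the jar; the place to grip). 0.25 to 0.5 kg. Origin: centre of the underside, z up; starts in one of the rack's bays
- jar_black: loose closed glaze jar: white cylinder 68 mm in diameter and 76 mm high, with a black label band and a black round screw lid 54 mm in diameter from 78 to 108 mm above its underside (fixed to the jar; the place to grip). 0.25 to 0.5 kg. Origin: centre of the underside, z up; starts on the scale
- tile_green: loose square test tile glazed green on top, 60 x 60 x 8 mm, lying flat. Origin: centre of the underside. One of the three tiles lies in the yellow frame, the other two on the bare table beside it
- tile_blue: loose square test tile glazed blue on top, 60 x 60 x 8 mm, lying flat. Origin: centre of the underside. One of the three tiles lies in the yellow frame, the other two on the bare table beside it
- tile_red: loose square test tile glazed red on top, 60 x 60 x 8 mm, lying flat. Origin: centre of the underside. One of the three tiles lies in the yellow frame, the other two on the bare table beside it
- frame: fixed yellow square frame flat on the table, 110 mm outside, 86 mm inside, 10 mm high, open in the middle; the tile inside it names the wanted glaze. Origin: its centre at table level
- pan (a point): centre of the top of the scale's round steel pan (130 mm in diameter, 52 mm above the table). The fixed scale's grey body is 200 x 150 x 41 mm, its centre 25 mm from this point along the point's -x axis, long side along x. Between the scale and the near end of the rack the table is always free over a strip about 120 mm wide or more
- bay0 (a point): centre of the floor of one of the three bays in the row of the wooden jar rack (one end), 15 mm above the table. Each bay is 84 x 84 mm inside with a lip 12 mm high all round; bays are 100 mm apart along the row, which runs along this point's y axis. The rack is fixed, 100 x 308 mm, and may stand to the left or right of the scale, at any small yaw
- bay1 (a point): centre of the floor of one of the three bays in the row of the wooden jar rack (middle), 15 mm above the table. Each bay is 84 x 84 mm inside with a lip 12 mm high all round; bays are 100 mm apart along the row, which runs along this point's y axis. The rack is fixed, 100 x 308 mm, and may stand to the left or right of the scale, at any small yaw
- bay2 (a point): centre of the floor of one of the three bays in the row of the wooden jar rack (other end), 15 mm above the table. Each bay is 84 x 84 mm inside with a lip 12 mm high all round; bays are 100 mm apart along the row, which runs along this point's y axis. The rack is fixed, 100 x 308 mm, and may stand to the left or right of the scale, at any small yaw
- bowl: bystander: loose terracotta bowl, rim 120 mm across, 50 mm high; origin centre of underside
- mug: bystander: loose blue mug 76 mm across, 85 mm high; origin centre of underside
- brush: bystander: loose brush lying on the table beyond the rack or scale; origin about its middle, at table level
- rib: bystander: loose flat wooden potter's rib 50 x 85 x 6 mm; origin centre of underside
Things that resemble listed ones, but are neither listed nor needed, are in the scene too. Leave any pink or purple look-alike of the tile_red alone.

How it is judged:
At the end, for the whole second after the job is handed in: The jar of the colour of the tile in the frame stands upright on the pan within 20 mm of its centre; the black jar stands upright on the floor of the vacated rack bay (within 15 mm of its centre); the other two jars are within 25 mm of where they started and upright; all jars released and at rest (((horizontal distance between tile_green and frame below 0.035 m and horizontal distance between jar_green and pan below 0.02 m and z of jar_green in the frame of pan between -0.006 and 0.006 m and angle between jar_green's own z axis and vertical below 0.1 rad) or (horizontal distance between tile_blue and frame below 0.035 m and horizontal distance between jar_blue and pan below 0.02 m and z of jar_blue in the frame of pan between -0.006 and 0.006 m and angle between jar_blue's own z axis and vertical below 0.1 rad) or (horizontal distance between tile_red and frame below 0.035 m and horizontal distance between jar_red and pan below 0.02 m and z of jar_red in the frame of pan between -0.006 and 0.006 m and angle between jar_red's own z axis and vertical below 0.1 rad)) and ((horizontal distance between jar_black and bay0 below 0.015 m and z of jar_black in the frame of bay0 between -0.006 and 0.006 m and angle between jar_black's own z axis and vertical below 0.1 rad) or (horizontal distance between jar_black and bay1 below 0.015 m and z of jar_black in the frame of bay1 between -0.006 and 0.006 m and angle between jar_black's own z axis and vertical below 0.1 rad) or (horizontal distance between jar_black and bay2 below 0.015 m and z of jar_black in the frame of bay2 between -0.006 and 0.006 m and angle between jar_black's own z axis and vertical below 0.1 rad)) and (horizontal distance between tile_green and frame below 0.035 m or (distance of jar_green from where it was at the start of the episode below 0.025 m and angle between jar_green's own z axis and vertical below 0.1 rad)) and (horizontal distance between tile_blue and frame below 0.035 m or (distance of jar_blue from where it was at the start of the episode below 0.025 m and angle between jar_blue's own z axis and vertical below 0.1 rad)) and (horizontal distance between tile_red and frame below 0.035 m or (distance of jar_red from where it was at the start of the episode below 0.025 m and angle between jar_red's own z axis and vertical below 0.1 rad)) and linear speed of each of jar_green, jar_blue, jar_red, jar_black below 0.02 m/s and contact force between each of jar_green, jar_blue, jar_red, jar_black and the fingers below 0.1 N); the robot touches nothing.
It fails at once if a jar that is not part of the swap is taken out or pushed over 40 mm from its place ((not (horizontal distance between tile_green and frame below 0.035 m) and distance of jar_green from where it was at the start of the episode above 0.04 m) or (not (horizontal distance between tile_blue and frame below 0.035 m) and distance of jar_blue from where it was at the start of the episode above 0.04 m) or (not (horizontal distance between tile_red and frame below 0.035 m) and distance of jar_red from where it was at the start of the episode above 0.04 m)).
It fails at once if a jar is tipped by more than about 35 degrees (angle between any of jar_green, jar_blue, jar_red, jar_black's own z axis and vertical above 0.6 rad).
It fails at once if the scale is knocked or pressed with more than 40 N (contact force between scale and anything else above 40 N).
It fails at once if a jar is dropped from more than about a centimetre, or thrown ((contact force between jar_green and the fingers below 0.1 N and linear speed of jar_green above 0.5 m/s) or (contact force between jar_blue and the fingers below 0.1 N and linear speed of jar_blue above 0.5 m/s) or (contact force between jar_red and the fingers below 0.1 N and linear speed of jar_red above 0.5 m/s) or (contact force between jar_black and the fingers below 0.1 N and linear speed of jar_black above 0.5 m/s)).
It fails at once if a tile or a bystander is moved by more than 25 mm (distance of any of tile_green, tile_blue, tile_red, bowl, mug, brush, rib from where it was at the start of the episode above 0.025 m).
It also fails if it takes over 69 s, if anything falls off the work surface, if the arm or the gripper's body presses on something with over 40 N, if the wrist force passes 120 N, or if a joint passes its speed limit or range.

## Working session

There is one attempt and no reset: what is moved stays moved. The work goes in short steps, Python scripts to look and compute and a tool call to move; the robot and the scene stay as the last step left them, time stands still between calls to the robot, and variables do not carry over. Pictures are saved under pics/ and viewed, at most 10 in all, crops included, and the job is handed in when it is done.

Besides the shell and the picture viewer there is one more tool, called after "Request:" in YAML: its name, and indented under it one key for each argument. carry_out: Moves the arm, as the interface text tells. Its arguments: {"type":"object","properties":{"motion":{"type":"array"},"squeeze":{"type":"number"}},"required":["motion"]}

```bash
mkdir -p pics; cat > h.py <<'E'
from rig import *
import numpy as np, cv2
from scipy.spatial.transform import Rotation as R
def cam(name, st=None):
    c=calibration(name)
    if 'T_tool_cam' in c:
        T=np.eye(4); T[:3,:3]=R.from_quat(st['tool_rot']).as_matrix(); T[:3,3]=st['ee_pos']
        T=T@np.array(c['T_tool_cam']); return c,T[:3,3],T[:3,:3]
    a=np.array(c['attitude'],float)
    return c,np.array(c['eye']),(R.from_quat(a).as_matrix() if a.size==4 else a.reshape(3,3))
def rays(C,uv):
    c,e,A=C; uv=np.atleast_2d(np.array(uv,float))
    K=np.array([[c['fx'],0,c['cx']],[0,c['fy'],c['cy']],[0,0,1]])
    n=cv2.undistortPoints(uv[:,None],K,np.array([c['k1'],0,0,0.]))[:,0]
    return np.c_[n[:,0],-n[:,1],-np.ones(len(n))]@A.T
def onplane(C,uv,z):
    d=rays(C,uv); return C[1]+d*((z-C[1][2])/d[:,2])[:,None]
def bydepth(C,uv,dep):
    return C[1]+rays(C,uv)*np.array(dep).reshape(-1,1)
E
python3 - <<'E'
from h import *
s=get_state(); print(s)
for n in ("scene","top"):
    p,d=capture(n); cv2.imwrite(f'pics/{n}0.png',p); np.save(f'{n}0.npy',d); print(n,calibration(n))
print(calibration('wrist'))
E
```

```text
{'time': 0.0, 'q': array([-1.16872976e+00,  9.18592402e-02,  1.23190772e+00, -2.27513257e-05,
        1.81982780e+00, -5.67022385e-02]), 'joint_vel': array([ 0.00022718, -0.00123009,  0.00115802, -0.00067543,  0.00092039,
        0.00130001]), 'tau': array([-3.81437843e-03, -4.46456945e+01, -4.06448185e+01,  6.97425334e-02,
        2.94898578e-02, -1.58005887e-04]), 'ee_pos': array([ 0.26559065, -0.53771245,  0.2434943 ]), 'tool_rot': array([ 9.73806699e-01,  2.27375263e-01, -1.82869746e-04, -9.84270200e-04]), 'force': array([-0.44097672, -0.44201578,  0.32868519]), 'moment': array([ 0.00626315, -0.00034194, -0.02612709]), 'gripper_force': 0.0, 'finger_gap': 0.0879287035552297}
scene {'fx': 399.7430445714689, 'fy': 399.7430445714689, 'cx': 262.1538008555966, 'cy': 187.85275084168399, 'k1': -0.12874538944779318, 'eye': array([1.39091335, 0.92259347, 0.93880011]), 'attitude': array([0.1518775 , 0.42353143, 0.84214967, 0.29721757])}
top {'fx': 479.86512461898286, 'fy': 479.86512461898286, 'cx': 251.78323450873387, 'cy': 192.26023693915786, 'k1': -0.11144093852679905, 'eye': array([0.35643979, 0.01278832, 1.61647268]), 'attitude': array([-0.06679128,  0.0635474 ,  0.70601251, -0.70217304])}
{'fx': 308.92504524741355, 'fy': 308.92504524741355, 'cx': 257.0882220694663, 'cy': 194.8742498074585, 'k1': -0.05433397499088541, 'T_tool_cam': array([[-4.26679768e-04,  9.65408506e-01,  2.60741702e-01,
         7.18722609e-02],
       [ 9.99999864e-01,  3.34009449e-04,  3.99721818e-04,
         5.25945877e-05],
       [ 2.98804651e-04,  2.60741837e-01, -9.65408517e-01,
        -1.40793824e-01],
       [ 0.00000000e+00,  0.00000000e+00,  0.00000000e+00,
         1.00000000e+00]])}
```

View pics/top0.png

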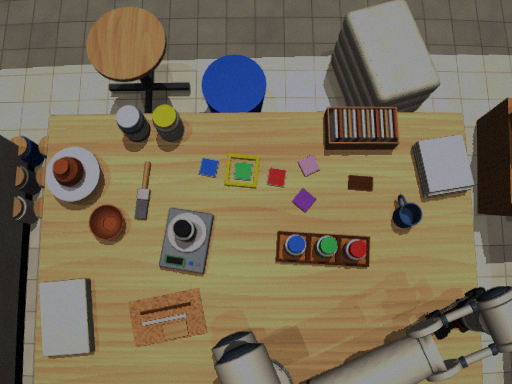

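View pics/scene0.png

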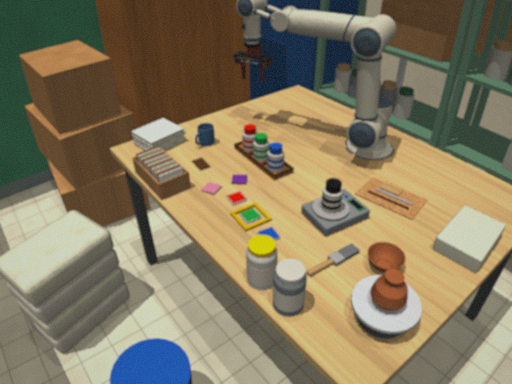

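The tile in the frame (top 243,171) is green, so green is the wanted glaze. What could be taken for the wanted jar:
- green lid in the rack (326,245): this is the one
- blue lid (295,244) and red lid (356,249)
- yellow-lidded jar (166,117) and white-lidded jar (130,118), both off the rack

The black jar is on the scale (184,229).

```bash
cat >> h.py <<'E'
def cloud(C,d):
    v,u=np.nonzero(d>0); P=np.full(d.shape+(3,),np.nan)
    P[v,u]=bydepth(C,np.c_[u,v],d[v,u]); return P
def lidtop(P,uv,r=22):
    u,v=uv; Q=P[v-r:v+r,u-r:u+r].reshape(-1,3); Q=Q[np.isfinite(Q[:,2])]
    z=np.percentile(Q[:,2],97); T=Q[Q[:,2]>z-.008]; return np.r_[(T.max(0)+T.min(0))[:2]/2,np.median(T[:,2])],len(T)
E
python3 - <<'E'
from h import *
p=cv2.imread('pics/top0.png'); d=np.load('top0.npy'); C=cam('top'); P=cloud(C,d)
for n,uv in dict(blue=(295,244),green=(326,245),red=(356,249),black=(184,229)).items(): print(n,lidtop(P,uv,14))
print('table z',np.nanmedian(P[200:290,220:270,2]))
# scene view of lids: masks, centroid -> two-view triangulation
ps=cv2.imread('pics/scene0.png'); S=cam('scene'); Ps=cloud(S,np.load('scene0.npy'))
for n,uv in dict(blue=(276,150),green=(261,139),red=(249,130),black=(333,186)).items(): print('scene',n,lidtop(Ps,uv,8))
# rack: brown points at z 0.02-0.035 ; scale
h=P[...,2]
rk=((h>.018)&(h<.04)); m=np.zeros_like(rk); m[225:275,268:378]=rk[225:275,268:378]
pts=P[m][:,:2].astype(np.float32); print('rack',len(pts),cv2.minAreaRect(pts*1000), np.median(P[m][:,2]))
m=np.zeros_like(rk); m[200:280,155:220]=((h>.02)&(h<.0465))[200:280,155:220]
print('scalebody',cv2.minAreaRect(P[m][:,:2].astype(np.float32)*1000),np.median(P[m][:,2]))
m=np.zeros_like(rk); m[200:265,160:215]=((h>.048)&(h<.056))[200:265,160:215]
q=P[m][:,:2].astype(np.float32)*1000; print('pan',len(q),cv2.minEnclosingCircle(q),np.median(P[m][:,2]))
for n,C_,im,(u,v) in (('t',C,p,(326,245)),):
    cv2.imwrite('pics/crop1.png',cv2.resize(p[150:285,155:385],None,fx=3.4,fy=3.4,interpolation=cv2.INTER_CUBIC))
E
```

```text
blue (array([ 0.47104006, -0.11784271,  0.12240594]), 219)
green (array([ 0.46711399, -0.21754605,  0.12270229]), 193)
red (array([ 0.45655271, -0.31165773,  0.12286744]), 198)
black (array([0.51715986, 0.23442204, 0.1597523 ]), 209)
table z -0.00032304220938605965
scene blue (array([ 0.47169866, -0.11763126,  0.12515786]), 88)
scene green (array([ 0.46684931, -0.22139215,  0.12526701]), 80)
scene red (array([ 0.4627097 , -0.28172726,  0.12227782]), 74)
scene black (array([0.51981545, 0.23050608, 0.16158011]), 131)
rack 967 ((463.0204772949219, -215.1761932373047), (308.95703125, 101.56256866455078), 86.3764877319336) 0.025736044125593383
scalebody ((493.8121643066406, 238.00881958007812), (148.9816436767578, 198.42129516601562), 80.56869506835938) 0.04065167006953385
pan 609 ((494.1102600097656, 249.09814453125), 107.1717529296875) 0.05175225707415687
```

View pics/crop1.png

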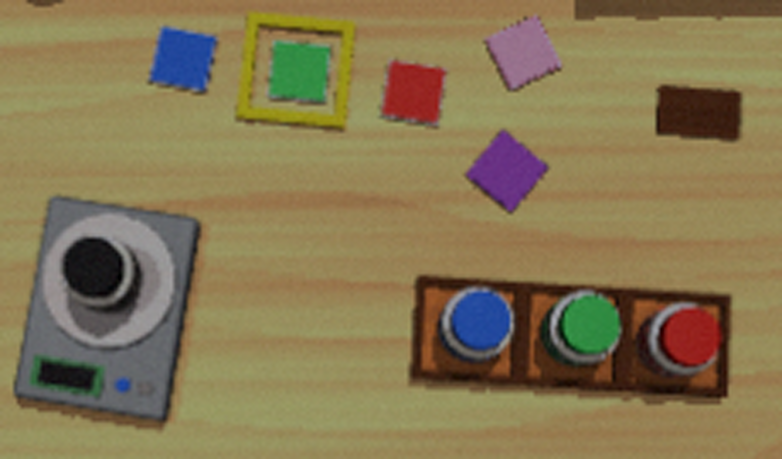

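The crop confirms it: a green tile inside the yellow frame and the green jar in the middle bay. The pink and purple tiles are elsewhere. Now going above the black jar.

Request:
carry_out:
  motion:
    - {"tx":251,"ty":772,"tz":15,"spin":1.05,"gripper":87}
    - {"tx":251,"ty":772,"tz":15,"spin":1.05}
    - {"tx":251,"ty":772,"tz":15,"spin":1.05}
    - {"tx":251,"ty":772,"tz":15,"spin":1.05}
    - {"tx":251,"ty":772,"tz":15,"spin":1.05}
    - {"tx":251,"ty":772,"tz":15,"spin":1.05}
    - {"tx":251,"ty":772,"tz":15,"spin":1.05}
    - {"tx":251,"ty":772,"tz":15,"spin":1.05}
    - {"tx":251,"ty":772,"tz":15,"spin":1.05}
    - {"tx":251,"ty":772,"tz":15,"spin":1.05}
    - {"tx":251,"ty":772,"tz":15,"spin":1.05}
    - {"tx":251,"ty":772,"tz":15,"spin":1.05}
    - {"tx":251,"ty":772,"tz":15,"spin":1.05}
    - {"tx":251,"ty":772,"tz":15,"spin":1.05}
    - {"tx":251,"ty":772,"tz":15,"spin":1.05}
    - {"tx":251,"ty":772,"tz":15,"spin":1.05}
    - {"tx":251,"ty":772,"tz":15,"spin":1.05}
    - {"tx":251,"ty":772,"tz":15,"spin":1.05}
    - {"tx":251,"ty":772,"tz":15,"spin":1.05}
    - {"tx":251,"ty":772,"tz":15,"spin":1.05}

```text
$.motion[1]: bad value
```

Request:
carry_out:
  motion:
    - {"tx":0}
    - {"tx":0}
    - {"tx":0}

```text
$.motion[0]: bad value
```

Request:
carry_out:
  motion:
    - {"tx":251,"ty":772,"tz":15,"spin":1.05,"gripper":87}
    - {"tx":251,"ty":772,"tz":15,"spin":1.05,"gripper":87}
    - {"tx":251,"ty":772,"tz":15,"spin":1.05,"gripper":87}
    - {"tx":251,"ty":772,"tz":15,"spin":1.05,"gripper":87}
    - {"tx":251,"ty":772,"tz":15,"spin":1.05,"gripper":87}
    - {"tx":251,"ty":772,"tz":15,"spin":1.05,"gripper":87}
    - {"tx":251,"ty":772,"tz":15,"spin":1.05,"gripper":87}
    - {"tx":251,"ty":772,"tz":15,"spin":1.05,"gripper":87}
    - {"tx":251,"ty":772,"tz":15,"spin":1.05,"gripper":87}
    - {"tx":251,"ty":772,"tz":15,"spin":1.05,"gripper":87}
    - {"tx":251,"ty":772,"tz":15,"spin":1.05,"gripper":87}
    - {"tx":251,"ty":772,"tz":15,"spin":1.05,"gripper":87}
    - {"tx":251,"ty":772,"tz":15,"spin":1.05,"gripper":87}
    - {"tx":251,"ty":772,"tz":15,"spin":1.05,"gripper":87}
    - {"tx":251,"ty":772,"tz":15,"spin":1.05,"gripper":87}
    - {"tx":251,"ty":772,"tz":15,"spin":1.05,"gripper":87}
    - {"tx":251,"ty":772,"tz":15,"spin":1.05,"gripper":87}
    - {"tx":251,"ty":772,"tz":15,"spin":1.05,"gripper":87}
    - {"tx":251,"ty":772,"tz":15,"spin":1.05,"gripper":87}
    - {"tx":251,"ty":772,"tz":15,"spin":1.05,"gripper":87}

```text
time: 1.77
ee_pos: [0.5168, 0.2382, 0.2582]
tool_rot: [0.728, 0.686, -0.0, -0.001]
force: [0.4, 0.3, -0.2]
finger_gap: 0.0868
gripper_force: 0.0
```

```bash
cat >> h.py <<'E'
def wshot(name):
    s=get_state(); p,d=capture('wrist'); cv2.imwrite(f'pics/{name}.png',p); C=cam('wrist',s)
    return s,p,C,cloud(C,d)
def circ(Q):  # algebraic circle fit
    A=np.c_[2*Q,np.ones(len(Q))]; x=np.linalg.lstsq(A,(Q**2).sum(1),rcond=None)[0]; return x[:2],np.sqrt(x[2]+x[:2]@x[:2])
def band(P,lo,hi,c,r):
    Q=P.reshape(-1,3); Q=Q[(Q[:,2]>lo)&(Q[:,2]<hi)]; return Q[np.hypot(Q[:,0]-c[0],Q[:,1]-c[1])<r]
def hullcirc(Q):
    h=cv2.convexHull((Q[:,:2]*1000).astype(np.float32))[:,0]; return circ(h.astype(float))
E
python3 - <<'E'
from h import *
s,p,C,P=wshot('w1'); print(s['time'],s['ee_pos'])
L=band(P,.14,.2,(.517,.234),.05); print('lid',len(L),np.median(L[:,2]),hullcirc(L[L[:,2]>.152]))
Q=band(P,.047,.057,(.518,.234),.09); print('pan',len(Q),np.median(Q[:,2]),hullcirc(Q))
E
```

```text
1.7667 [0.51678085 0.23818028 0.25820234]
lid 3446 0.16053036796331666 (array([520.29557034, 233.3423779 ]), np.float64(26.62787358899832))
pan 4830 0.05261029629555086 (array([518.64784275, 232.09213393]), np.float64(64.29729797417318))
```

View pics/w1.png

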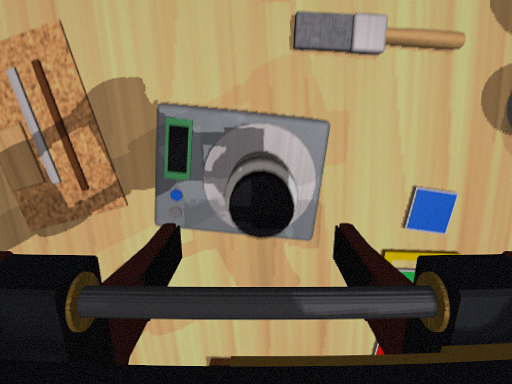

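The wrist view shows the black lid at (262,203) on the pan centred near (260,180), with the fingers straddling it left and right. Next I'll centre and check for lag.

Request:
carry_out:
  motion:
    - {"tx":2,"ty":0,"tz":-30,"spin":0,"gripper":87}
    - {"tx":2,"ty":0,"tz":-30,"spin":0,"gripper":87}
    - {"tx":2,"ty":0,"tz":-30,"spin":0,"gripper":87}
    - {"tx":2,"ty":0,"tz":-30,"spin":0,"gripper":87}
    - {"tx":2,"ty":0,"tz":-30,"spin":0,"gripper":87}

```text
time: 2.23
ee_pos: [0.519, 0.2335, 0.2313]
tool_rot: [0.729, 0.685, 0.001, 0.0]
force: [-0.3, 0.1, 0.4]
finger_gap: 0.0868
gripper_force: 0.0
```

Request:
carry_out:
  motion:
    - {"tx":0,"ty":0,"tz":-25,"spin":0,"gripper":87}
    - {"tx":0,"ty":0,"tz":-50,"spin":0,"gripper":87}
    - {"tx":0,"ty":0,"tz":-65,"spin":0,"gripper":87}
    - {"tx":0,"ty":0,"tz":-74,"spin":0,"gripper":87}
    - {"tx":0,"ty":0,"tz":-74,"spin":0,"gripper":87}
    - {"tx":0,"ty":0,"tz":-74,"spin":0,"gripper":70}
    - {"tx":0,"ty":0,"tz":-74,"spin":0,"gripper":60}
    - {"tx":0,"ty":0,"tz":-74,"spin":0,"gripper":50}
    - {"tx":0,"ty":0,"tz":-74,"spin":0,"gripper":48}
    - {"tx":0,"ty":0,"tz":-74,"spin":0,"gripper":48}
    - {"tx":0,"ty":0,"tz":-74,"spin":0,"gripper":48}
    - {"tx":0,"ty":0,"tz":-74,"spin":0,"gripper":48}
    - {"tx":0,"ty":0,"tz":-74,"spin":0,"gripper":48}
  squeeze: 28

```text
time: 3.32
ee_pos: [0.519, 0.2341, 0.1563]
tool_rot: [0.729, 0.685, 0.001, 0.0]
force: [1.4, -0.4, 2.4]
finger_gap: 0.0535
gripper_force: 28.0
```

Request:
carry_out:
  motion:
    - {"tx":0,"ty":0,"tz":5,"spin":0,"gripper":48}
    - {"tx":0,"ty":0,"tz":15,"spin":0,"gripper":48}
    - {"tx":0,"ty":0,"tz":30,"spin":0,"gripper":48}
    - {"tx":0,"ty":-8,"tz":40,"spin":0,"gripper":48}
    - {"tx":-5,"ty":-25,"tz":42,"spin":0,"gripper":48}
    - {"tx":-12,"ty":-47,"tz":42,"spin":0,"gripper":48}
    - {"tx":-19,"ty":-72,"tz":42,"spin":0,"gripper":48}
    - {"tx":-26,"ty":-97,"tz":42,"spin":0,"gripper":48}
    - {"tx":-33,"ty":-122,"tz":42,"spin":0,"gripper":48}
    - {"tx":-40,"ty":-147,"tz":40,"spin":0,"gripper":48}
    - {"tx":-46,"ty":-168,"tz":30,"spin":0,"gripper":48}
    - {"tx":-48,"ty":-180,"tz":10,"spin":0,"gripper":48}
    - {"tx":-49,"ty":-184,"tz":-10,"spin":0,"gripper":48}
    - {"tx":-49,"ty":-184,"tz":-28,"spin":0,"gripper":48}
    - {"tx":-49,"ty":-184,"tz":-40,"spin":0,"gripper":48}
    - {"tx":-49,"ty":-184,"tz":-46,"spin":0,"gripper":48}
    - {"tx":-49,"ty":-184,"tz":-49,"spin":0,"gripper":48}
    - {"tx":-49,"ty":-184,"tz":-50,"spin":0,"gripper":48}
    - {"tx":-49,"ty":-184,"tz":-50,"spin":0,"gripper":48}

```text
time: 4.9
ee_pos: [0.4701, 0.0502, 0.1065]
tool_rot: [0.729, 0.685, 0.0, 0.0]
force: [-0.1, 0.0, -2.2]
finger_gap: 0.0534
gripper_force: 28.0
```

Request:
carry_out:
  motion:
    - {"tx":0,"ty":0,"tz":-1,"spin":0,"gripper":48}
    - {"tx":0,"ty":0,"tz":-2,"spin":0,"gripper":48}
    - {"tx":0,"ty":0,"tz":-2.5,"spin":0,"gripper":48}
    - {"tx":0,"ty":0,"tz":-2.5,"spin":0,"gripper":48}

```text
time: 5.23
ee_pos: [0.4703, 0.0502, 0.1044]
tool_rot: [0.729, 0.685, 0.001, 0.001]
force: [-0.7, -0.4, 1.0]
finger_gap: 0.0533
gripper_force: 28.0
```

Request:
carry_out:
  motion:
    - {"tx":0,"ty":0,"tz":0,"spin":0,"gripper":60}
    - {"tx":0,"ty":0,"tz":0,"spin":0,"gripper":75}
    - {"tx":0,"ty":0,"tz":0,"spin":0,"gripper":87}
    - {"tx":0,"ty":0,"tz":0,"spin":0,"gripper":87}
    - {"tx":0,"ty":0,"tz":0,"spin":0,"gripper":87}
    - {"tx":0,"ty":0,"tz":30,"spin":0,"gripper":87}
    - {"tx":0,"ty":0,"tz":65,"spin":0,"gripper":87}
    - {"tx":0,"ty":0,"tz":100,"spin":0,"gripper":87}
    - {"tx":0,"ty":-10,"tz":130,"spin":0,"gripper":87}
    - {"tx":0,"ty":-40,"tz":146,"spin":0,"gripper":87}
    - {"tx":-1,"ty":-75,"tz":146,"spin":0,"gripper":87}
    - {"tx":-1,"ty":-115,"tz":146,"spin":0,"gripper":87}
    - {"tx":-2,"ty":-155,"tz":146,"spin":0,"gripper":87}
    - {"tx":-2,"ty":-195,"tz":146,"spin":0,"gripper":87}
    - {"tx":-3,"ty":-230,"tz":146,"spin":0,"gripper":87}
    - {"tx":-3,"ty":-255,"tz":146,"spin":0,"gripper":87}
    - {"tx":-3,"ty":-268,"tz":146,"spin":0,"gripper":87}
    - {"tx":-3,"ty":-268,"tz":146,"spin":0,"gripper":87}
    - {"tx":-3,"ty":-268,"tz":146,"spin":0,"gripper":87}

```text
time: 6.82
ee_pos: [0.4668, -0.2176, 0.2489]
tool_rot: [0.729, 0.685, 0.0, -0.0]
force: [0.3, 0.1, 0.3]
finger_gap: 0.0867
gripper_force: 0.0
```

```bash
python3 - <<'E'
from h import *
s,p,C,P=wshot('w2'); print(s['time'],s['ee_pos'])
L=band(P,.112,.135,(.467,-.218),.045); print('lid',len(L),np.median(L[:,2]),hullcirc(L))
for n,c in (('blue',(.471,-.118)),('red',(.457,-.312))):
    L=band(P,.112,.135,c,.045); print(n,len(L)); 
    if len(L)>50: print(hullcirc(L))
t,d=capture('top'); cv2.imwrite('pics/top1.png',t); Pt=cloud(cam('top'),d)
L=band(Pt,.1,.115,(.47,.05),.045); print('black',hullcirc(L),np.median(L[:,2]))
Q=band(Pt,.048,.057,(.5185,.233),.08); print('pan',len(Q),hullcirc(Q),np.median(Q[:,2]))
E
```

```text
6.8167 [ 0.46677185 -0.21758367  0.24893471]
lid 2751 0.12357114864898744 (array([ 468.23131071, -219.8578978 ]), np.float64(26.600645213284903))
blue 3460
(array([ 472.77318768, -120.33031697]), np.float64(26.605758289169493))
red 1145
(array([ 456.44938573, -308.74933345]), np.float64(23.618324854205152))
black (array([469.66879619,  50.98446322]), np.float64(26.040327842966736)) 0.10753616286994161
pan 962 (array([516.43408991, 235.78207854]), np.float64(70.98730202098275)) 0.05225058830384466
```

View pics/w2.png

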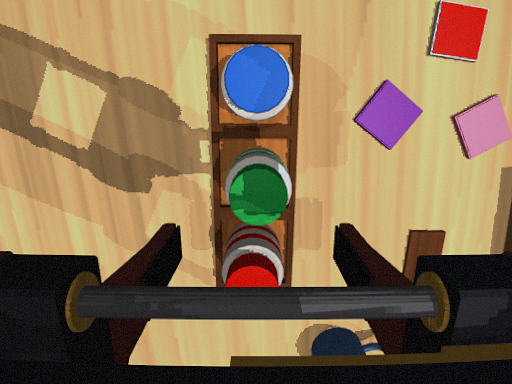

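Wrist view: green lid at (258,193) between the blue one (258,78) and the red one (253,275), with the fingers outside the row. Descending.

Request:
carry_out:
  motion:
    - {"tx":1,"ty":-1,"tz":-30,"spin":0,"gripper":87}
    - {"tx":1,"ty":-1,"tz":-65,"spin":0,"gripper":87}
    - {"tx":1,"ty":-1,"tz":-95,"spin":0,"gripper":87}
    - {"tx":1,"ty":-1,"tz":-115,"spin":0,"gripper":87}
    - {"tx":1,"ty":-1,"tz":-126,"spin":0,"gripper":87}
    - {"tx":1,"ty":-1,"tz":-130,"spin":0,"gripper":87}
    - {"tx":1,"ty":-1,"tz":-130,"spin":0,"gripper":75}
    - {"tx":1,"ty":-1,"tz":-130,"spin":0,"gripper":60}
    - {"tx":1,"ty":-1,"tz":-130,"spin":0,"gripper":50}
    - {"tx":1,"ty":-1,"tz":-130,"spin":0,"gripper":48}
    - {"tx":1,"ty":-1,"tz":-130,"spin":0,"gripper":48}
    - {"tx":1,"ty":-1,"tz":-130,"spin":0,"gripper":48}
    - {"tx":1,"ty":-1,"tz":-130,"spin":0,"gripper":48}
  squeeze: 28

```text
time: 8.0
ee_pos: [0.468, -0.2193, 0.1202]
tool_rot: [0.729, 0.685, 0.0, 0.001]
force: [-1.2, 0.9, 3.9]
finger_gap: 0.0538
gripper_force: 28.0
```

Request:
carry_out:
  motion:
    - {"tx":0,"ty":0,"tz":5,"spin":0,"gripper":48}
    - {"tx":0,"ty":0,"tz":15,"spin":0,"gripper":48}
    - {"tx":0,"ty":0,"tz":30,"spin":0,"gripper":48}
    - {"tx":0,"ty":0,"tz":50,"spin":0,"gripper":48}
    - {"tx":0,"ty":0,"tz":75,"spin":0,"gripper":48}
    - {"tx":0,"ty":0,"tz":100,"spin":0,"gripper":48}
    - {"tx":0,"ty":0,"tz":122,"spin":0,"gripper":48}
    - {"tx":0,"ty":0,"tz":136,"spin":0,"gripper":48}
    - {"tx":0,"ty":5,"tz":140,"spin":0,"gripper":48}
    - {"tx":1,"ty":18,"tz":140,"spin":0,"gripper":48}
    - {"tx":3,"ty":38,"tz":140,"spin":0,"gripper":48}
    - {"tx":6,"ty":63,"tz":140,"spin":0,"gripper":48}
    - {"tx":9,"ty":91,"tz":140,"spin":0,"gripper":48}
    - {"tx":12,"ty":119,"tz":140,"spin":0,"gripper":48}
    - {"tx":16,"ty":147,"tz":140,"spin":0,"gripper":48}
    - {"tx":19,"ty":175,"tz":140,"spin":0,"gripper":48}
    - {"tx":22,"ty":203,"tz":140,"spin":0,"gripper":48}
    - {"tx":25,"ty":231,"tz":140,"spin":0,"gripper":48}

```text
time: 9.5
ee_pos: [0.4917, 0.0145, 0.2572]
tool_rot: [0.728, 0.685, -0.001, -0.001]
force: [0.7, 0.3, -3.6]
finger_gap: 0.0539
gripper_force: 28.0
```

Request:
carry_out:
  motion:
    - {"tx":3,"ty":28,"tz":0,"spin":0,"gripper":48}
    - {"tx":6,"ty":56,"tz":0,"spin":0,"gripper":48}
    - {"tx":10,"ty":84,"tz":0,"spin":0,"gripper":48}
    - {"tx":13,"ty":112,"tz":0,"spin":0,"gripper":48}
    - {"tx":16,"ty":140,"tz":0,"spin":0,"gripper":48}
    - {"tx":19,"ty":166,"tz":0,"spin":0,"gripper":48}
    - {"tx":22,"ty":190,"tz":0,"spin":0,"gripper":48}
    - {"tx":24,"ty":208,"tz":0,"spin":0,"gripper":48}
    - {"tx":25,"ty":218,"tz":0,"spin":0,"gripper":48}
    - {"tx":25.5,"ty":221,"tz":0,"spin":0,"gripper":48}
    - {"tx":25.5,"ty":221,"tz":-10,"spin":0,"gripper":48}
    - {"tx":25.5,"ty":221,"tz":-30,"spin":0,"gripper":48}
    - {"tx":25.5,"ty":221,"tz":-50,"spin":0,"gripper":48}
    - {"tx":25.5,"ty":221,"tz":-68,"spin":0,"gripper":48}
    - {"tx":25.5,"ty":221,"tz":-80,"spin":0,"gripper":48}
    - {"tx":25.5,"ty":221,"tz":-85,"spin":0,"gripper":48}
    - {"tx":25.5,"ty":221,"tz":-85,"spin":0,"gripper":48}
    - {"tx":25.5,"ty":221,"tz":-85,"spin":0,"gripper":48}

```text
time: 11.0
ee_pos: [0.5184, 0.2326, 0.1747]
tool_rot: [0.729, 0.685, 0.0, 0.0]
force: [-0.6, -0.1, -3.0]
finger_gap: 0.0534
gripper_force: 28.0
```

```bash
python3 - <<'E'
from h import *
s,p,C,P=wshot('w3'); print(s['time'],s['ee_pos'],s['force'])
Q=band(P,.047,.057,(.518,.233),.09); print('pan',len(Q),np.median(Q[:,2]),hullcirc(Q))
for n in('scene',):
    t,d=capture(n); cv2.imwrite('pics/s2.png',cv2.resize(t[120:260,180:400],None,fx=3,fy=3,interpolation=cv2.INTER_CUBIC))
E
```

```text
11.0 [0.51839302 0.23262446 0.17467117] [-0.62730714 -0.10384864 -2.98340669]
pan 7626 0.05265567411615768 (array([518.50127728, 232.6201377 ]), np.float64(64.12115385497971))
```

View pics/s2.png

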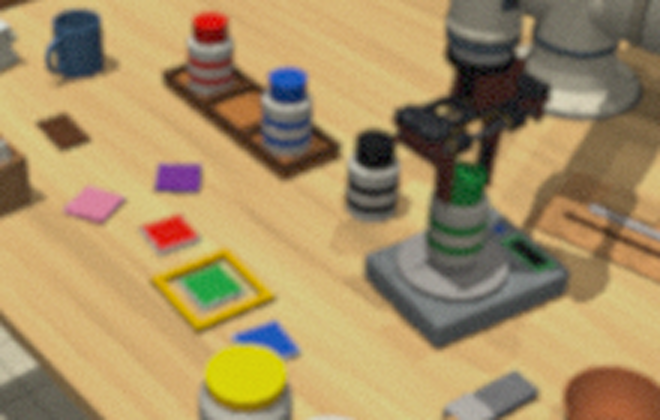

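The crop shows the green jar upright above the pan at (460,215), the black jar parked upright at (372,175), and the middle bay empty at (240,110). Lowering.

Request:
carry_out:
  motion:
    - {"tx":0,"ty":0,"tz":-7,"spin":0,"gripper":48}
    - {"tx":0,"ty":0,"tz":-12,"spin":0,"gripper":48}
    - {"tx":0,"ty":0,"tz":-15,"spin":0,"gripper":48}
    - {"tx":0,"ty":0,"tz":-16,"spin":0,"gripper":48}
    - {"tx":0,"ty":0,"tz":-16,"spin":0,"gripper":48}

```text
time: 11.52
ee_pos: [0.5181, 0.233, 0.1577]
tool_rot: [0.729, 0.685, -0.0, -0.0]
force: [-0.5, -0.3, -3.3]
finger_gap: 0.0536
gripper_force: 28.0
```

Request:
carry_out:
  motion:
    - {"tx":0,"ty":0,"tz":-0.5,"spin":0,"gripper":48}
    - {"tx":0,"ty":0,"tz":-1,"spin":0,"gripper":48}
    - {"tx":0,"ty":0,"tz":-1,"spin":0,"gripper":48}

```text
time: 11.77
ee_pos: [0.5183, 0.2331, 0.1573]
tool_rot: [0.729, 0.685, 0.0, 0.0]
force: [-0.2, -0.4, -3.8]
finger_gap: 0.0536
gripper_force: 28.0
```

Request:
carry_out:
  motion:
    - {"tx":0,"ty":0,"tz":-0.6,"spin":0,"gripper":48}
    - {"tx":0,"ty":0,"tz":-1.2,"spin":0,"gripper":48}
    - {"tx":0,"ty":0,"tz":-1.2,"spin":0,"gripper":48}

```text
time: 12.02
ee_pos: [0.5183, 0.2332, 0.1572]
tool_rot: [0.729, 0.685, 0.001, 0.0]
force: [-2.9, -0.1, 4.3]
finger_gap: 0.0535
gripper_force: 28.0
```

Request:
carry_out:
  motion:
    - {"tx":0,"ty":0,"tz":0,"spin":0,"gripper":60}
    - {"tx":0,"ty":0,"tz":0,"spin":0,"gripper":75}
    - {"tx":0,"ty":0,"tz":0,"spin":0,"gripper":87}
    - {"tx":0,"ty":0,"tz":0,"spin":0,"gripper":87}
    - {"tx":0,"ty":0,"tz":0,"spin":0,"gripper":87}
    - {"tx":0,"ty":0,"tz":25,"spin":0,"gripper":87}
    - {"tx":0,"ty":0,"tz":55,"spin":0,"gripper":87}
    - {"tx":0,"ty":-5,"tz":75,"spin":0,"gripper":87}
    - {"tx":-6,"ty":-25,"tz":80,"spin":0,"gripper":87}
    - {"tx":-15,"ty":-55,"tz":80,"spin":0,"gripper":87}
    - {"tx":-25,"ty":-95,"tz":80,"spin":0,"gripper":87}
    - {"tx":-36,"ty":-135,"tz":80,"spin":0,"gripper":87}
    - {"tx":-45,"ty":-168,"tz":80,"spin":0,"gripper":87}
    - {"tx":-48.5,"ty":-183,"tz":80,"spin":0,"gripper":87}
    - {"tx":-48.5,"ty":-183,"tz":80,"spin":0,"gripper":87}
    - {"tx":-48.5,"ty":-183,"tz":80,"spin":0,"gripper":87}

```text
time: 13.35
ee_pos: [0.4698, 0.0496, 0.2362]
tool_rot: [0.729, 0.684, 0.0, 0.0]
force: [-1.2, 0.7, 1.2]
finger_gap: 0.0872
gripper_force: 0.0
```

```bash
python3 - <<'E'
from h import *
s,p,C,P=wshot('w4'); print(s['time'],s['ee_pos'])
L=band(P,.098,.118,(.47,.05),.045); print('black',len(L),np.median(L[:,2]),hullcirc(L))
t,d=capture('top'); cv2.imwrite('pics/top2.png',t); Pt=cloud(cam('top'),d)
for n,c,lo,hi in (('green',(.5185,.233),.15,.168),('blue',(.472,-.119),.115,.13),('red',(.457,-.31),.115,.13)):
    L=band(Pt,lo,hi,c,.04); print(n,len(L),hullcirc(L),np.median(L[:,2]))
E
```

```text
13.35 [0.46978322 0.04957646 0.23615751]
black 2717 0.10857259151442772 (array([471.45496175,  49.44476211]), np.float64(26.56012181072536))
green 228 (array([515.95752071, 233.0841509 ]), np.float64(25.385916779628182)) 0.15951587954563995
blue 238 (array([ 470.89136081, -117.6947365 ]), np.float64(26.353254689762768)) 0.122557294737355
red 221 (array([ 456.53180575, -311.75257538]), np.float64(25.85566884729408)) 0.12202240658477348
```

Request:
carry_out:
  motion:
    - {"tx":0.5,"ty":0,"tz":-35,"spin":0,"gripper":87}
    - {"tx":0.5,"ty":0,"tz":-70,"spin":0,"gripper":87}
    - {"tx":0.5,"ty":0,"tz":-100,"spin":0,"gripper":87}
    - {"tx":0.5,"ty":0,"tz":-120,"spin":0,"gripper":87}
    - {"tx":0.5,"ty":0,"tz":-129,"spin":0,"gripper":87}
    - {"tx":0.5,"ty":0,"tz":-132,"spin":0,"gripper":87}
    - {"tx":0.5,"ty":0,"tz":-132,"spin":0,"gripper":75}
    - {"tx":0.5,"ty":0,"tz":-132,"spin":0,"gripper":60}
    - {"tx":0.5,"ty":0,"tz":-132,"spin":0,"gripper":50}
    - {"tx":0.5,"ty":0,"tz":-132,"spin":0,"gripper":48}
    - {"tx":0.5,"ty":0,"tz":-132,"spin":0,"gripper":48}
    - {"tx":0.5,"ty":0,"tz":-132,"spin":0,"gripper":48}
    - {"tx":0.5,"ty":0,"tz":-132,"spin":0,"gripper":48}
  squeeze: 28

```text
time: 14.53
ee_pos: [0.4706, 0.05, 0.1048]
tool_rot: [0.729, 0.685, 0.001, 0.0]
force: [-1.1, -0.7, 3.7]
finger_gap: 0.0532
gripper_force: 28.0
```

Request:
carry_out:
  motion:
    - {"tx":0,"ty":0,"tz":5,"spin":0,"gripper":48}
    - {"tx":0,"ty":0,"tz":18,"spin":0,"gripper":48}
    - {"tx":0,"ty":0,"tz":40,"spin":0,"gripper":48}
    - {"tx":0,"ty":0,"tz":68,"spin":0,"gripper":48}
    - {"tx":0,"ty":0,"tz":96,"spin":0,"gripper":48}
    - {"tx":0,"ty":0,"tz":124,"spin":0,"gripper":48}
    - {"tx":0,"ty":0,"tz":144,"spin":0,"gripper":48}
    - {"tx":0,"ty":-8,"tz":150,"spin":0,"gripper":48}
    - {"tx":0,"ty":-28,"tz":150,"spin":0,"gripper":48}
    - {"tx":-1,"ty":-56,"tz":150,"spin":0,"gripper":48}
    - {"tx":-2,"ty":-86,"tz":150,"spin":0,"gripper":48}
    - {"tx":-3,"ty":-116,"tz":150,"spin":0,"gripper":48}
    - {"tx":-4,"ty":-146,"tz":150,"spin":0,"gripper":48}
    - {"tx":-5,"ty":-176,"tz":150,"spin":0,"gripper":48}
    - {"tx":-6,"ty":-206,"tz":150,"spin":0,"gripper":48}
    - {"tx":-7,"ty":-234,"tz":150,"spin":0,"gripper":48}
    - {"tx":-7,"ty":-254,"tz":150,"spin":0,"gripper":48}
    - {"tx":-7,"ty":-265,"tz":150,"spin":0,"gripper":48}
    - {"tx":-7,"ty":-265,"tz":150,"spin":0,"gripper":48}
    - {"tx":-7,"ty":-265,"tz":150,"spin":0,"gripper":48}

```text
time: 16.2
ee_pos: [0.4629, -0.2148, 0.2532]
tool_rot: [0.729, 0.685, -0.0, -0.001]
force: [0.2, 0.2, -2.5]
finger_gap: 0.0539
gripper_force: 28.0
```

```bash
python3 - <<'E'
from h import *
s,p,C,P=wshot('w5'); print(s['time'],s['ee_pos'],s['force'])
# rack lip top points (z~27mm); dark brown; blue half visible
for nm,PP in (('wrist',P),('top0',cloud(cam('top'),np.load('top0.npy'))),('scene0',cloud(cam('scene'),np.load('scene0.npy')))):
    Q=band(PP,.022,.031,(.463,-.215),.175); print(nm,len(Q),np.median(Q[:,2]),cv2.minAreaRect((Q[:,:2]*1000).astype(np.float32)))
a=np.radians(86.4); u=np.array([np.cos(a),np.sin(a)]); n=np.array([u[1],-u[0]])
Q=band(P,.022,.031,(.463,-.215),.175)[:,:2]-[.463,-.215]; l=Q@u; w=Q@n
print('along hist',np.histogram(l*1000,bins=np.arange(-160,170,10)))
m=abs(l)<.16; print('across edges',np.percentile(w[m]*1000,[1,99]))
for lo in range(-60,160,20):
    k=(l*1000>lo)&(l*1000<lo+20)
    if k.sum()>30: print(lo,np.round(np.percentile(w[k]*1000,[1,99]),1))
E
```

```text
16.2 [ 0.46292011 -0.21484016  0.25321567] [ 0.22447753  0.17303358 -2.48004437]
wrist 3709 0.02769667746427812 ((468.422607421875, -149.09329223632812), (170.4076385498047, 100.53247833251953), 86.1242446899414)
top0 667 0.026314552011776682 ((463.0481872558594, -214.74319458007812), (308.0894470214844, 101.5625228881836), 86.37633514404297)
scene0 291 0.027316313635215694 ((463.248291015625, -217.96182250976562), (315.944091796875, 104.78181457519531), 86.86351776123047)
along hist (array([  0,   0,   0,   0,   0,   0,   0,   0,   0,   0,   0,   0,   0,
         0,  47, 112, 116, 126, 120, 125, 673, 485, 137, 141, 132, 118,
       127, 155, 141, 157, 677, 120]), array([-160, -150, -140, -130, -120, -110, -100,  -90,  -80,  -70,  -60,
        -50,  -40,  -30,  -20,  -10,    0,   10,   20,   30,   40,   50,
         60,   70,   80,   90,  100,  110,  120,  130,  140,  150,  160]))
across edges [-48.4534662   50.92279205]
-20 [-48.7  51.1]
0 [-48.9  50.7]
20 [-48.6  50.8]
40 [-47.6  49.7]
60 [-48.5  50.6]
80 [-48.3  50.4]
100 [-48.4  50.9]
120 [-48.4  51.3]
140 [-48.  51.]
```

View pics/w5.png

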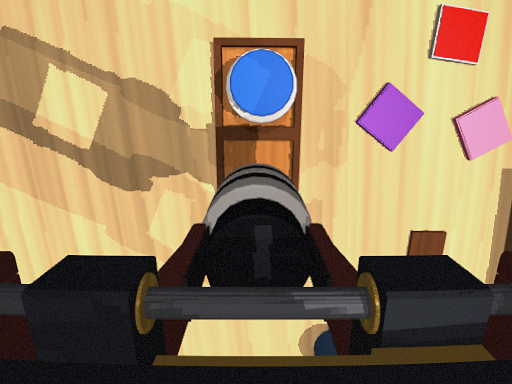

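The black jar hangs upright (258,230) over the empty middle bay, and the bay's far divider shows at (258,133). Lowering with a 1 mm correction.

Request:
carry_out:
  motion:
    - {"tx":1,"ty":-1,"tz":-8,"spin":0,"gripper":48}
    - {"tx":1,"ty":-1,"tz":-26,"spin":0,"gripper":48}
    - {"tx":1,"ty":-1,"tz":-48,"spin":0,"gripper":48}
    - {"tx":1,"ty":-1,"tz":-70,"spin":0,"gripper":48}
    - {"tx":1,"ty":-1,"tz":-90,"spin":0,"gripper":48}
    - {"tx":1,"ty":-1,"tz":-106,"spin":0,"gripper":48}
    - {"tx":1,"ty":-1,"tz":-118,"spin":0,"gripper":48}
    - {"tx":1,"ty":-1,"tz":-126,"spin":0,"gripper":48}
    - {"tx":1,"ty":-1,"tz":-130,"spin":0,"gripper":48}
    - {"tx":1,"ty":-1,"tz":-132,"spin":0,"gripper":48}
    - {"tx":1,"ty":-1,"tz":-132,"spin":0,"gripper":48}

```text
time: 17.17
ee_pos: [0.4645, -0.2159, 0.1223]
tool_rot: [0.729, 0.685, 0.0, 0.0]
force: [0.3, -0.7, -2.8]
finger_gap: 0.0536
gripper_force: 28.0
```

Request:
carry_out:
  motion:
    - {"tx":0,"ty":0,"tz":-1,"spin":0,"gripper":48}
    - {"tx":0,"ty":0,"tz":-2,"spin":0,"gripper":48}
    - {"tx":0,"ty":0,"tz":-2,"spin":0,"gripper":48}

```text
time: 17.42
ee_pos: [0.4645, -0.2162, 0.1205]
tool_rot: [0.729, 0.685, 0.0, 0.0]
force: [0.1, -0.0, -2.2]
finger_gap: 0.0534
gripper_force: 28.0
```

Request:
carry_out:
  motion:
    - {"tx":0,"ty":0,"tz":-0.6,"spin":0,"gripper":48}
    - {"tx":0,"ty":0,"tz":-1.2,"spin":0,"gripper":48}
    - {"tx":0,"ty":0,"tz":-1.2,"spin":0,"gripper":48}

```text
time: 17.67
ee_pos: [0.4644, -0.2162, 0.1199]
tool_rot: [0.729, 0.685, 0.0, 0.001]
force: [-2.2, 0.7, 4.0]
finger_gap: 0.0538
gripper_force: 28.0
```

Contact. Release, rise and back away.

Request:
carry_out:
  motion:
    - {"tx":0,"ty":0,"tz":0,"spin":0,"gripper":60}
    - {"tx":0,"ty":0,"tz":0,"spin":0,"gripper":75}
    - {"tx":0,"ty":0,"tz":0,"spin":0,"gripper":87}
    - {"tx":0,"ty":0,"tz":0,"spin":0,"gripper":87}
    - {"tx":0,"ty":0,"tz":0,"spin":0,"gripper":87}
    - {"tx":0,"ty":0,"tz":25,"spin":0,"gripper":87}
    - {"tx":0,"ty":0,"tz":60,"spin":0,"gripper":87}
    - {"tx":0,"ty":0,"tz":95,"spin":0,"gripper":87}
    - {"tx":0,"ty":0,"tz":130,"spin":0,"gripper":87}
    - {"tx":-30,"ty":25,"tz":150,"spin":0,"gripper":87}
    - {"tx":-60,"ty":60,"tz":150,"spin":0,"gripper":87}
    - {"tx":-70,"ty":95,"tz":150,"spin":0,"gripper":87}
    - {"tx":-70,"ty":130,"tz":150,"spin":0,"gripper":87}
    - {"tx":-70,"ty":165,"tz":150,"spin":0,"gripper":87}
    - {"tx":-70,"ty":200,"tz":150,"spin":0,"gripper":87}
    - {"tx":-70,"ty":220,"tz":150,"spin":0,"gripper":87}
    - {"tx":-70,"ty":220,"tz":150,"spin":0,"gripper":87}
    - {"tx":-70,"ty":220,"tz":150,"spin":0,"gripper":87}

```text
time: 19.17
ee_pos: [0.3942, 0.0047, 0.2688]
tool_rot: [0.728, 0.686, 0.0, 0.0]
force: [0.3, -0.1, -0.4]
finger_gap: 0.087
gripper_force: 0.0
```

```bash
python3 - <<'E'
from h import *
t,d=capture('top'); cv2.imwrite('pics/top3.png',cv2.resize(t[90:290,70:430],None,fx=2.2,fy=2.2)); Pt=cloud(cam('top'),d)
for n,c,lo,hi in (('green',(.5185,.233),.15,.168),('black',(.464,-.216),.115,.13),('blue',(.472,-.119),.115,.13),('red',(.457,-.31),.115,.13)):
    L=band(Pt,lo,hi,c,.04); print(n,len(L),hullcirc(L),np.median(L[:,2]))
E
```

```text
green 226 (array([515.72280801, 233.03271311]), np.float64(25.37286552829154)) 0.16029868598430108
black 220 (array([ 463.83981337, -214.76542104]), np.float64(25.949314349999543)) 0.1224030082131663
blue 233 (array([ 471.12700486, -117.92826197]), np.float64(26.566064743669237)) 0.12177491736607182
red 220 (array([ 456.45574455, -311.52054515]), np.float64(25.679033382713026)) 0.12251736055103746
```

View pics/top3.png

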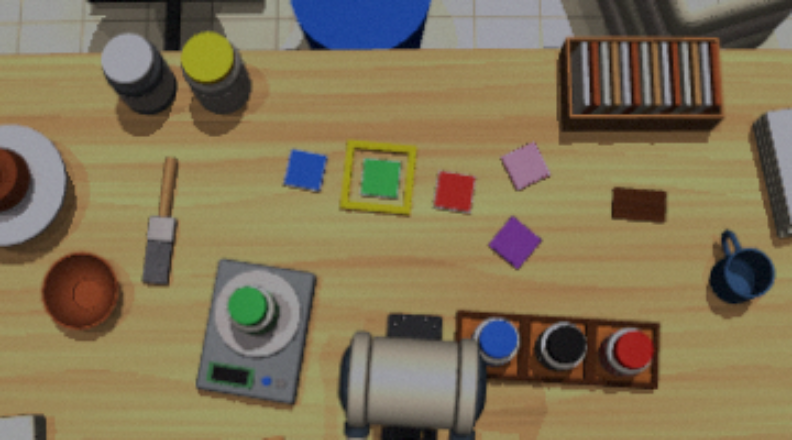

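The green jar stands on the pan (249,307) and the black jar in the middle bay (562,346). Nothing else has moved, and the arm is clear.

```bash
python3 -c "
from rig import *
print(hand_in())"
```

```text
the job is handed in; nothing more can be done
None
```

The swap is done and handed in: the green jar stands upright in the middle of the scale's pan and the black jar upright in the rack's middle bay, each within about 3 mm of centre by the last top view, though the hand-in returned no verdict.

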